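# Put the washed drip tray back into the coffee machine

## Task

The coffee machine's drip tray has been washed and stands on its edge in the drying rack. Take it out, lay it down flat on the worktop, steel grille up, and let go of it; then take it up again and slide it, pan first, in over the machine's front sill until it drops flat into its pocket. Let go, and leave the mug, the sugar jar and the spice jar as they stand.

Things in the scene. Friction and masses are not known exactly. Their poses are not given: they have to be found in the camera images.
- tray_pan (a point): Centre, half-way up, of the drip tray's pan: a black plastic block 95 long (x) x 62 wide (y) x 24 high (z) mm with a slotted steel grille on top and a nose at its front. x runs from the nose to the pan's rear, z out of the grille (up in use). Grille at z +12, underside at -12, ends at x +-47.5, sides at y +-31 mm. All solid.
- tray_nose (a point): Middle of the tray's nose, half-way up: at x -75, z +5.5 mm from tray_pan, same axes. The nose is a flat tongue from x -47.5 to -102.5, 56 mm wide, 13 mm thick, its underside 11 mm above the pan's; sides straight and parallel from the pan to this point, then a half-round end with a steel disc. Here it can be gripped across.
- drip_tray: The whole tray, 150 mm long, about 0.2 kg; origin under the pan's centre, 12 mm below tray_pan; it balances at x -20 mm. It starts standing on a long edge (its y axis up) in the rack's middle slot, its underside turned towards the robot, the upper 30 mm clear of the wires. Let go when leaning back over its underside, it drops flat, grille up.
- drying_rack: Fixed white wire rack on a grey mat 124 (x) x 172 (y) mm; origin under the mat's centre, on the worktop. Its three slots run along y between wire loops 80 mm long at x -48, -16, +16, +48 mm, tops 47 mm above the worktop, 27 mm clear between them. What stands in it rests 16 mm above the worktop.
- coffee_machine: Fixed white capsule machine with a black foot, 118 mm wide, 244 mm high. Origin on the worktop below the pocket's centre; x points from the open front to the back, z up. The fascia begins at x +19 mm; brew head and spout reach forward to x -16 mm, between 138 and 230 mm up. The foot ends at x -61.5 mm; in front of it is bare worktop.
- pocket (a point): Centre of the pocket's floor, 5 mm above the worktop, axes as coffee_machine. The pocket is 99 (x) x 66 (y) mm, 9 mm deep below the foot's top, back wall at x +49.5 mm. With the tray home, tray_pan lies 12 mm above this point, axes parallel, about 2 mm of play all round, and the nose hangs out over the sill, 16 mm above the worktop.
- sill_top (a point): Middle of the front sill's top edge, 14 mm above the worktop, at x -55.5 mm from the pocket's centre; the sill is 12 mm thick (x) and as high as the foot's top. The pan slides in over it.
- tunnel_mouth (a point): Middle of the mouth of the tunnel under the fascia, level with the foot's top: the pocket's rear 30 mm (x) run on under a roof 46 mm above the worktop, between walls 66 mm apart, with flared guides in the 20 mm before the mouth. So the pan (24 mm high) has to come in level from the front; it cannot be lowered in from above.
- free_top (a point): Point on the worktop amid the bare stretch in front of rack and machine, where the tray can be laid; axes as the robot's. The worktop's front edge passes x 0.37, y 0.06 m in the direction (-0.24, 0.97); the cooktop's raised left rim starts at x 0.48, y 0.09 and runs back along (0.97, 0.24). A hood hangs 0.57 m above the cooktop: swing the arm past it drawn in.
- mug: Black mug, 88 mm across, 106 mm high, with a handle; origin under it. Bystander.
- sugar_jar: Glass jar of sugar with a pale lid, 93 mm across, 140 mm high; origin under its centre. Bystander.
- spice_jar: Spice jar with a yellow cap, 42 mm across, 96 mm high; origin under its centre. Bystander.

How it is judged (in metres and radians):
On the way:
1. the tray lies flat on the worktop, grille up, let go (angle between tray_pan's own z axis and vertical below 0.08 rad and height (world z) of tray_pan between 0.008 and 0.016 m and contact force between drip_tray and the fingers below 0.05 N), for 0.2 s.
At the end, for the whole second after the job is handed in: The tray lies at rest in the machine's pocket, nose to the front and grille up: the pan's centre within 4 mm of the pocket's centre along and across, down on the pocket's floor (within 2.5 mm), level within 0.05 rad (x of tray_pan in the frame of pocket between -0.004 and 0.004 m and y of tray_pan in the frame of pocket between -0.004 and 0.004 m and z of tray_pan in the frame of pocket between 0.009 and 0.0145 m and x of tray_nose in the frame of pocket below -0.06 m and angle between tray_pan's own z axis and vertical below 0.05 rad and linear speed of drip_tray below 0.01 m/s); the robot touches nothing.
It fails at once if the mug is pushed more than 40 mm or tipped (distance of mug from where it was at the start of the episode above 0.04 m or angle between mug's own z axis and vertical above 0.5 rad).
It fails at once if the sugar jar is pushed more than 40 mm or tipped (distance of sugar_jar from where it was at the start of the episode above 0.04 m or angle between sugar_jar's own z axis and vertical above 0.5 rad).
It fails at once if the spice jar is pushed more than 40 mm or tipped (distance of spice_jar from where it was at the start of the episode above 0.04 m or angle between spice_jar's own z axis and vertical above 0.5 rad).
It also fails if it takes over 67 s, if anything falls off the work surface, if the arm or the gripper's body presses on something with over 40 N, if the wrist force passes 120 N, or if a joint passes its speed limit or range.

## Robot

A 6-joint arm with a two-finger parallel gripper is mounted at the origin on a cart in front of the work surface, level with it; the furniture and walls round the work are solid. World frame = base frame: x ahead of the robot, y to its left, z up, the work surface at z = 0. Lengths are in mm, angles in rad, forces in N, time in s.
With the tool pointing down it reaches from about 275 to 750 mm from the base axis. Payload 10.2 kg.
Tool frame: the origin (TCP) lies at the very end of the fingers, on their centre line; the grasp point (between the pads) lies 19 mm behind it; z points along the fingers, y is the line along which they close (so a half turn about z gives the same grasp; the last joint's range is limited). The gripper opens to 85 mm and grips with 20 to 120 N. Pads are 22 mm wide; open, the fingers measure 114 mm over their backs; the gripper's body (76 mm by 85 mm) begins 54 mm behind the grasp point. The pads swing forward as they close: fully open they stand 13 mm farther back than shut.
Start: joints at [0.988, 0.313, 1.498, -0, 1.331, -0.223], TCP at [184.859, 491.384, 231.294] pointing down, gripper open.
Joint ranges: [-2.94, 2.94], [-0.97, 2.17], [0.19, 2.56], [-1.23, 4.37], [0.02, 3.11], [-2.88, 2.88]. Speed limits (rad/s): [2.39, 2.39, 3.01, 3.14, 3.14, 3.14].

## Interface

Orientations are given as a unit quaternion [w, x, y, z].
In Python, from rig import ctrl, optics gives the robot as it stands. The module is installed in compiled form; this text tells all that it offers.
- The arm moves only by the shell command python3 -m handwheel 'ROWS' [FORCE]. ROWS is JSON, a list that holds one entry, the list of rows, each a list of 5 numbers: the gripper command: -1 is fully open, 1 is shut, values between are in proportion, then the shift along the world's x, y, z in units of 50 mm (1.0 is 50 mm), then the turn about the world's z in units of 8 degrees (1.0 is 8 degrees). In form: [[[gripper, tx, ty, tz, twist], ...]]. A call has 1 to 10 rows; each row shifts and turns the commanded pose from where the row before left it; what a row does not reach is not made up. A row lasts 1/10 s, in which the tool goes at most 50 mm and 8.59 degrees, less where a joint would pass 70% of its speed; a pose out of reach is approached as far as the arm can. A call is refused whole if a number of a shift passes 1 or a number of a turn 1, either way. A call with a gripper value outside its range is refused whole. The fingers move at their own pace and stop on an object; FORCE is the grip in N (left out, the last holds). Time passes only in rows, so rows that do not move let the fingers close. It gives the time, the measured TCP pose, the force, the opening and the grip force at its end, in the units of the state.
- ctrl.sense(): the state, without advancing time (a new reading comes with each control period).
- optics.capture(name): name is "side" or "top"; returns a dict with "img" (400x640x3 uint8, blue, green, red), "K" (3x3 intrinsics, pixels), "R" (3x3) and "t" (3): a world point X has camera coordinates R X + t. Camera axes: x right, y down, z forward; pixel columns grow to the right and rows downward; lengths in mm; the calibration is good to about 2 mm. A picture is of the moment at which its call begins. There is no depth.
- ctrl.finish_job(): hands the job in; it is judged then, once.
The state is a dict: "time_s": time; "joints": joint angles; "dq": joint speeds; "tau": joint torques, N m; "eef_pos": TCP position; "ee_rot": TCP orientation; "force": force on the tool from outside, world axes, zero at the start; "wrist_torque": the same for the moment, N m; "grip_width": opening from 0.0 (shut) to 1.0 (fully open); "grip_force": force on a finger pad.
Only numpy, scipy, OpenCV 4.12 (cv2) and the standard library are available. Lean on these libraries where they do the work, as an engineer would, in place of code of your own. Each camera call takes 0.05 s, during which the arm holds its last target. There are 200 camera calls.

## Working session

There is one attempt and no reset: what is moved stays moved. The work goes in short steps, Python scripts to look and compute and a shell command to move; the robot and the scene stay as the last step left them, time stands still between calls to the robot, and variables do not carry over. Pictures are saved under pics/ and viewed, at most 10 in all, crops included, and the job is handed in when it is done.

```bash
mkdir -p pics; python3 - <<'E'
from rig import ctrl, optics
import cv2, pickle
s=ctrl.sense(); print(s)
for n in("side","top"):
    c=optics.capture(n); cv2.imwrite(f"pics/{n}0.png",c["img"]); pickle.dump(c,open(f"{n}0.pkl","wb")); print(n,c["K"].round(1).tolist(),c["R"].round(3).tolist(),c["t"].round(1).tolist())
E
```

```text
{'time_s': 0.0, 'joints': array([ 9.87620099e-01,  3.13444203e-01,  1.49841575e+00, -9.67943707e-08,
        1.33096893e+00, -2.23396017e-01]), 'dq': array([ 0.00012983, -0.00135629,  0.00169471,  0.00131584,  0.0003338 ,
       -0.00113704]), 'tau': array([ 5.60006411e-04, -4.12268007e+01, -2.59747392e+01, -1.40326169e-04,
        4.10636640e-03, -1.26224134e-05]), 'eef_pos': array([184.70914128, 491.17632992, 230.74606204]), 'ee_rot': array([-2.42532126e-04,  1.78921407e-01,  9.83863175e-01, -5.68547137e-04]), 'force': array([-0.30407944,  0.98083109,  0.10061739]), 'wrist_torque': array([-0.03556614, -0.01990312,  0.05208781]), 'grip_force': 0.0, 'grip_width': 0.9961795392434936}
side [[450.8, 0.0, 318.3], [0.0, 450.8, 196.3], [0.0, 0.0, 1.0]] [[0.955, -0.295, 0.016], [-0.163, -0.572, -0.804], [0.246, 0.766, -0.594]] [-464.6, 187.7, 1142.3]
top [[489.0, 0.0, 318.4], [0.0, 489.0, 200.2], [0.0, 0.0, 1.0]] [[-0.234, -0.972, -0.001], [-0.95, 0.229, -0.213], [0.207, -0.048, -0.977]] [218.8, 474.3, 1147.5]
```

View pics/side0.png

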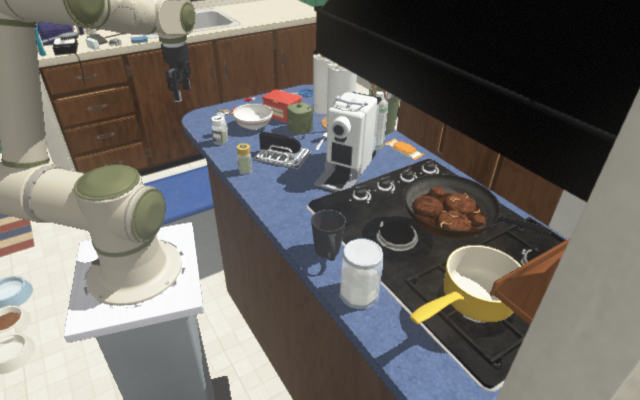

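View pics/top0.png

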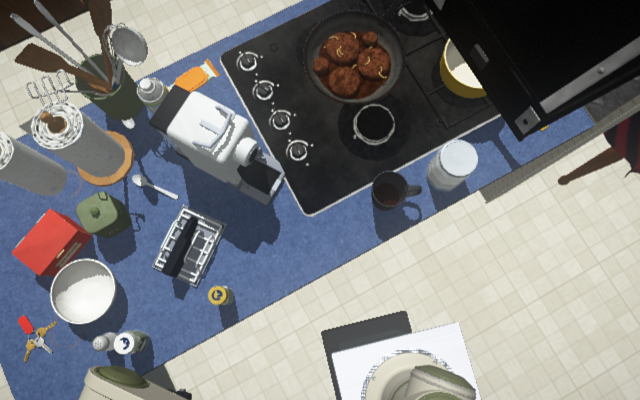

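```bash
cat > h.py <<'E'
import numpy as np,cv2,pickle
def ray(c,u,v):
    R,t,K=map(np.asarray,(c["R"],c["t"],c["K"])); return -R.T@t, R.T@np.linalg.inv(K)@np.array([u,v,1.])
def onz(c,u,v,z):
    o,d=ray(c,u,v); return o+d*(z-o[2])/d[2]
def proj(c,X):
    p=c["K"]@(c["R"]@np.asarray(X,float)+c["t"]); return p[:2]/p[2]
def tri(c1,p1,c2,p2):
    P=[c["K"]@np.c_[c["R"],c["t"]] for c in(c1,c2)]
    X=cv2.triangulatePoints(P[0],P[1],np.float64(p1),np.float64(p2)).ravel(); return X[:3]/X[3]
def ld(n): return pickle.load(open(n+".pkl","rb"))
E
python3 - <<'E'
from h import *
t=ld("top0")["img"][90:320,140:340]; s=ld("side0")["img"][80:210,210:400]
a=cv2.resize(t,None,fx=2.6,fy=2.6,interpolation=cv2.INTER_CUBIC);cv2.imwrite("pics/t1.png",a)
a=cv2.resize(s,None,fx=4.2,fy=4.2,interpolation=cv2.INTER_CUBIC);cv2.imwrite("pics/s1.png",a)
E
```

```text
(no output)
```

View pics/t1.png

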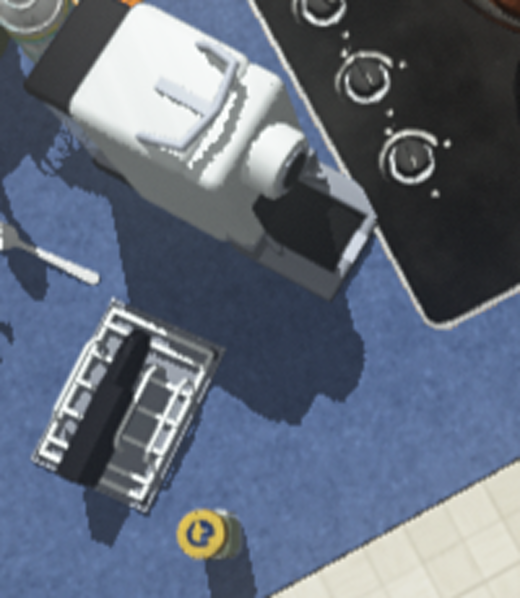

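View pics/s1.png

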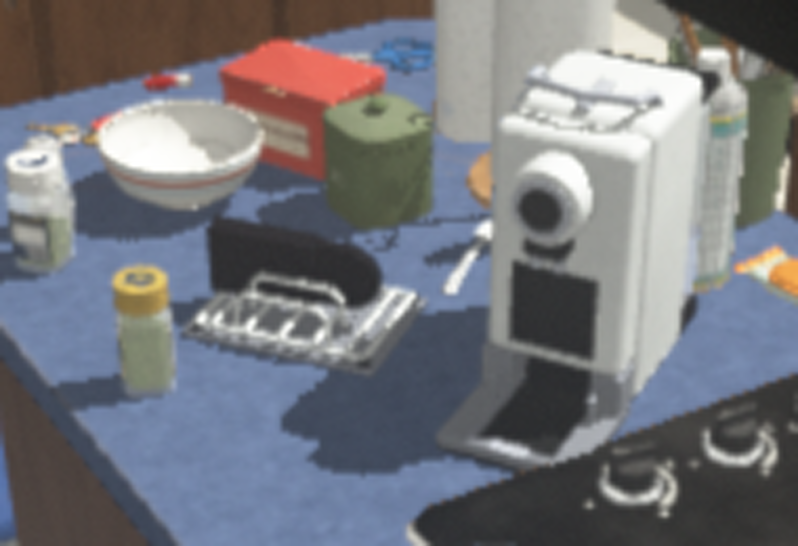

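```bash
python3 - <<'E'
from h import *
T=ld("top0");S=ld("side0")
tp=lambda x,y:(140+x/2.6,90+y/2.6); sp=lambda x,y:(210+x/4.2,80+y/4.2)
o=lambda n,p,z:print(n,onz(T,*p,z)[:2].round(1))
# dark mask tray in top
im=T["img"];m=((im.max(2)<60)).astype(np.uint8)
m2=np.zeros_like(m);m2[200:290,150:210]=m[200:290,150:210]
m2=cv2.morphologyEx(m2,cv2.MORPH_OPEN,np.ones((2,2)))
n,l,st,ce=cv2.connectedComponentsWithStats(m2);print(st[1:].tolist())
k=1+np.argmax(st[1:,4]);pts=cv2.findContours((l==k).astype(np.uint8),0,1)[0][0]
r=cv2.minAreaRect(pts);print(r);
for q in cv2.boxPoints(r):o("tray box",q,78)
for n,p in dict(A=(63,470),B=(97,485),C=(122,335),D=(148,340)).items():o(n,tp(*p),78)
for n,p in dict(matW=(35,462),matS=(145,512),matE=(222,350),matN=(115,300)).items():o(n,tp(*p),3)
for n,p in dict(fl=(331,299),fr=(377,216)).items():o("foot "+n,tp(*p),14)
print("spice",onz(T,*tp(203,534),96)[:2])
for n,p,z in(("footFL",(440,440),14),("footR",(530,466),14),("panrear top",(212,220),78),("nosetip",(380,285),47),("foot low",(440,447),0)):print("side",n,onz(S,*sp(*p),z).round(1))
E
```

```text
[[163, 218, 36, 60, 810]]
((183.30001831054688, 247.4000244140625), (16.099689483642578, 63.05711364746094), 26.56505012512207)
tray box [425.9 496. ]
tray box [541.7 408.3]
tray box [516.6 378.2]
tray box [401.8 466.3]
A [427.5 490.4]
B [407.3 463.2]
C [535.8 417.3]
D [525.7 395. ]
matW [452.  536.8]
matS [381.1 443.4]
matE [516.3 342.4]
matN [589.6 434.7]
foot fl [538.4 228.1]
foot fr [609.4 166.3]
spice [341.80448973 376.09329476]
side footFL [541.5 218.3  14. ]
side footR [596.3 167.8  14. ]
side panrear top [424.1 487.9  78. ]
side nosetip [544.2 399.   47. ]
side foot low [544.8 228.5   0. ]
```

```bash
python3 - <<'E'
from h import *
t=ld("top0")["img"][130:215,225:295]; s=ld("side0")["img"][155:195,308:368]
f=lambda a,k:cv2.resize((255*(a/255.)**.5).astype(np.uint8),None,fx=k,fy=k,interpolation=cv2.INTER_CUBIC)
a,b=f(t,6),f(s,6)
c=np.zeros((510,790,3),np.uint8);c[:,:420]=a;c[:240,425:785]=b;cv2.imwrite("pics/m1.png",c)
E
```

```text
(no output)
```

View pics/m1.png

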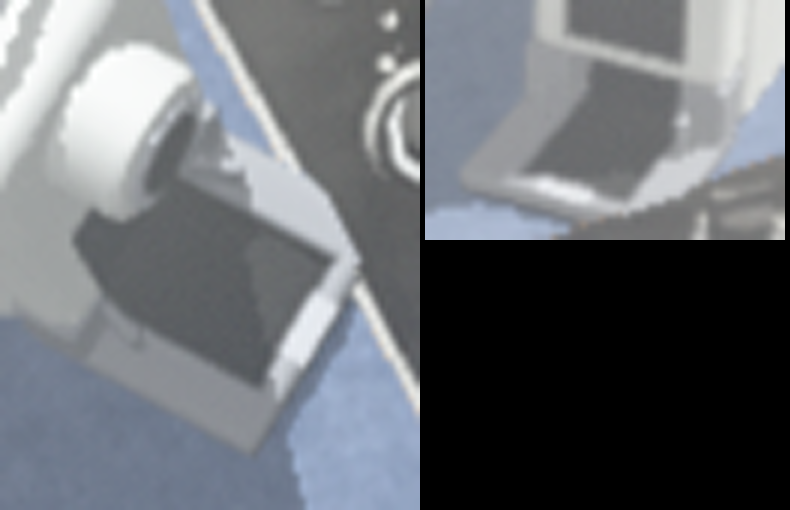

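```bash
python3 - <<'E'
from h import *
T=ld("top0");S=ld("side0")
print(ray(T,0,0)[0].round(),ray(S,0,0)[0].round())
tp=lambda x,y:(225-.4+x/6,130-.4+y/6); sp=lambda x,y:(308-.4+(x-425)/6,155-.4+y/6)
for n,p,z in(("FL",(250,447),14),("footL back",(85,358),14),("FRcut",(355,268),14),("pockFL",(265,386),14),("pockFR",(336,260),14),("pockRback",(185,180),14),("pockLback",(103,297),14),("FLbot",(252,456),0)):print(n,onz(T,*tp(*p),z)[:2].round(1))
for n,p,z in(("FL",(463,180),14),("FLbot",(463,187),0),("front r",(560,212),14),("pockFL",(520,175),14),("pockFR",(628,200),14),("pockRback",(688,85),5),("Fascia L",(530,45),14)):print("S",n,onz(S,*sp(*p),z)[:2].round(1))
E
```

```text
[ 264.  160. 1222.] [ 194. -904.  837.]
FL [541.3 230.1]
footL back [595.4 289.9]
FRcut [607. 170.]
pockFL [565.6 218.4]
pockFR [612.4 177.1]
pockRback [662.3 232.4]
pockLback [619.7 277.1]
FLbot [540.5 230.9]
S FL [539.3 219.9]
S FLbot [543.3 232.8]
S front r [579.6 178.2]
S pockFL [569.8 216.1]
S pockFR [617.5 178.7]
S pockRback [692.4 287.2]
S Fascia L [614.6 338.2]
```

```bash
python3 -m handwheel '[[[-1,0.57,-0.09,0,-0.205],[-1,0.57,-0.09,0,-0.205],[-1,0.57,-0.09,0,-0.205],[-1,0.57,-0.09,0,-0.205],[-1,0.57,-0.09,0,-0.205],[-1,0.57,-0.09,0,-0.205],[-1,0.57,-0.09,0,-0.205],[-1,0.57,-0.09,0,-0.205],[-1,0.57,-0.09,0,-0.205],[-1,0.57,-0.09,0,-0.205]]]' 80; python3 -m handwheel '[[[-1,0,0,-0.4,0],[-1,0,0,-0.4,0],[-1,0,0,-0.4,0],[-1,0,0,-0.4,0],[-1,0,0,-0.4,0],[-1,0,0,0,0]]]'
python3 - <<'E'
from rig import optics
import cv2,pickle,numpy as np
o=[]
for n,(r,c) in dict(side=(90,220),top=(190,130)).items():
    p=optics.capture(n);pickle.dump(p,open(n+"1.pkl","wb"));o.append(cv2.resize(p["img"][r:r+110,c:c+110],None,fx=3.6,fy=3.6,interpolation=2))
cv2.imwrite("pics/g1.png",np.hstack(o))
E
```

```text
time_s: 1.1
eef_pos: [470.9, 446.0, 230.8]
ee_rot: [-0.0, 0.318, 0.948, -0.0]
force: [-0.3, 0.1, 0.4]
grip_width: 1.001
grip_force: 0.0
time_s: 1.7
eef_pos: [468.6, 445.5, 128.1]
ee_rot: [-0.002, 0.317, 0.948, -0.002]
force: [-0.0, -0.2, 0.3]
grip_width: 1.0
grip_force: 0.0
```

View pics/g1.png

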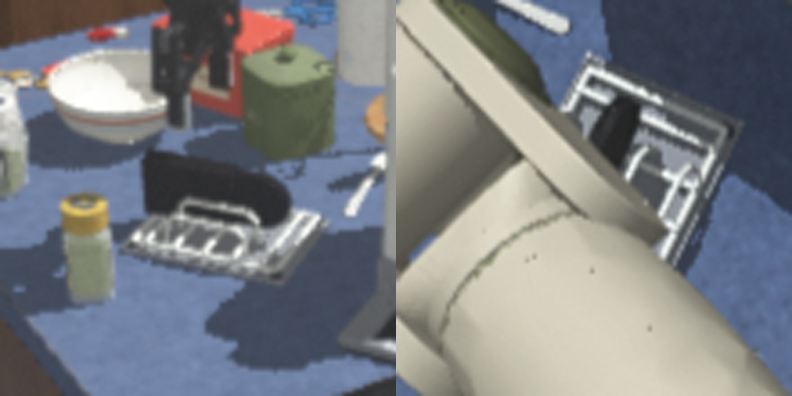

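```bash
python3 -m handwheel '[[[-1,0.06,0,-0.3,0],[-1,0,0,-0.4,0],[-1,0,0,-0.4,0],[-1,0,0,-0.4,0],[-1,0,0,0,0]]]'; python3 -m handwheel '[[[1,0,0,0,0],[1,0,0,0,0],[1,0,0,0,0],[1,0,0,0,0],[1,0,0,0,0],[1,0,0,0,0],[1,0,0,0,0],[1,0,0,0,0]]]' 80

```

```text
time_s: 2.3
eef_pos: [471.9, 445.6, 53.5]
ee_rot: [-0.001, 0.318, 0.948, -0.002]
force: [-1.2, 0.3, 0.7]
grip_width: 1.001
grip_force: 0.0
time_s: 3.1
eef_pos: [474.0, 447.6, 57.7]
ee_rot: [0.001, 0.317, 0.948, 0.002]
force: [2.5, 5.1, 1.6]
grip_width: 0.262
grip_force: 80.2
```

```bash
python3 -m handwheel '[[[1,0,0,0.3,0],[1,0,0,0.3,0],[1,0,0,0.4,0],[1,0,0,0.4,0],[1,0,0,0.4,0],[1,0,0,0,0]]]'; python3 -m handwheel '[[[1,0,-0.42,0,-1],[1,0,-0.42,0,-1],[1,0,-0.42,0,-1],[1,0,-0.42,0,-1],[1,0,-0.42,0,-1],[1,0,-0.42,0,-1],[1,0,-0.42,0,-1],[1,0,-0.42,0,-1],[1,0,-0.42,0,-1],[1,0,-0.42,0,-1]]]'
python3 -m handwheel '[[[1,-0.2,0,0,-0.9],[1,-0.2,0,0,-0.9],[1,0,0,0,0],[1,0,0,0,0]]]'
python3 - <<'E'
from rig import optics
import cv2,pickle,numpy as np
o=[]
for n,(r,c) in dict(side=(90,240),top=(170,190)).items():
    p=optics.capture(n);pickle.dump(p,open(n+"2.pkl","wb"));o.append(cv2.resize(p["img"][r:r+130,c:c+130],None,fx=3,fy=3,interpolation=2))
cv2.imwrite("pics/g2.png",np.hstack(o))
E
```

```text
time_s: 3.7
eef_pos: [473.7, 447.0, 149.1]
ee_rot: [0.002, 0.317, 0.948, 0.002]
force: [0.1, -0.6, -2.9]
grip_width: 0.263
grip_force: 80.4
time_s: 4.7
eef_pos: [472.2, 235.4, 145.1]
ee_rot: [-0.0, 0.854, 0.52, -0.001]
force: [0.4, -0.0, -1.9]
grip_width: 0.258
grip_force: 80.2
time_s: 5.1
eef_pos: [452.9, 236.4, 145.8]
ee_rot: [-0.0, 0.911, 0.413, -0.0]
force: [0.7, 0.0, -1.4]
grip_width: 0.262
grip_force: 80.3
```

View pics/g2.png

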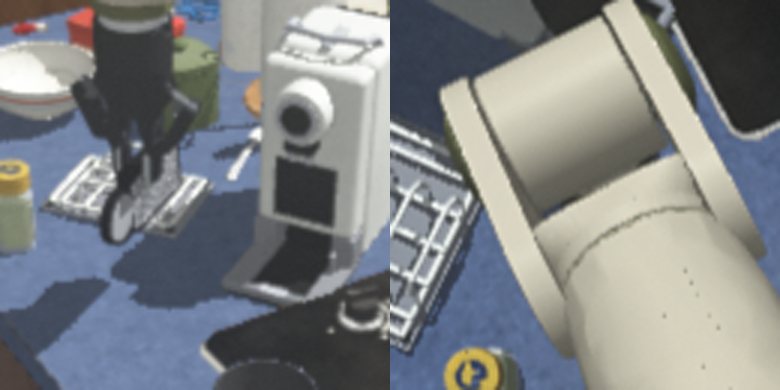

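```bash
python3 -m handwheel '[[[1,0,0,-0.4,0],[1,0,0,-0.4,0],[1,0,0,-0.4,0],[1,0,0,-0.4,0],[1,0,0,-0.3,0],[1,0,0,-0.06,0],[1,0,0,0,0],[1,0,0,0,0]]]'; python3 -m handwheel '[[[1,0,0,-0.04,0],[1,0,0,-0.04,0],[1,0,0,-0.04,0],[1,0,0,0,0]]]'
```

```text
time_s: 6.0
eef_pos: [453.4, 236.5, 49.0]
ee_rot: [0.0, 0.911, 0.412, 0.001]
force: [-0.4, 0.3, -2.4]
grip_width: 0.261
grip_force: 80.2
time_s: 6.4
eef_pos: [452.7, 236.3, 42.1]
ee_rot: [-0.0, 0.911, 0.411, -0.0]
force: [-0.0, 0.2, -3.5]
grip_width: 0.262
grip_force: 80.2
```

```bash
python3 -m handwheel '[[[1,0,0,-0.04,0],[1,0,0,0,0]]]'; python3 -m handwheel '[[[1,0,0,-0.04,0],[1,0,0,0,0]]]' ; python3 -m handwheel '[[[1,0,0,-0.04,0],[1,0,0,0,0]]]'
```

```text
time_s: 6.6
eef_pos: [453.1, 236.4, 41.6]
ee_rot: [0.0, 0.911, 0.411, 0.0]
force: [-4.4, -2.9, 13.9]
grip_width: 0.258
grip_force: 81.8
time_s: 6.8
eef_pos: [453.9, 236.2, 41.1]
ee_rot: [0.001, 0.911, 0.412, 0.001]
force: [-7.4, -6.8, 26.8]
grip_width: 0.261
grip_force: 84.3
time_s: 7.0
eef_pos: [454.0, 236.2, 40.9]
ee_rot: [0.001, 0.911, 0.412, 0.001]
force: [-15.9, -10.4, 50.7]
grip_width: 0.265
grip_force: 87.3
```

```bash
python3 -m handwheel '[[[1,0,0,0.07,0],[1,0,0,0,0],[-0.1,0,0,0,0],[-0.1,0,0,0,0],[-1,0,0,0,0],[-1,0,0,0,0],[-1,0,0,0,0],[-1,0,0,0,0],[-1,0,0,0,0]]]'; python3 - <<'E'
from rig import optics
import cv2,pickle,numpy as np
p=optics.capture("side");cv2.imwrite("pics/g3.png",cv2.resize(p["img"][90:230,240:400],None,fx=4,fy=4,interpolation=2))
E
```

```text
time_s: 7.9
eef_pos: [452.9, 236.4, 39.7]
ee_rot: [-0.0, 0.911, 0.411, -0.0]
force: [-0.7, 0.1, -0.3]
grip_width: 0.996
grip_force: 0.0
```

View pics/g3.png

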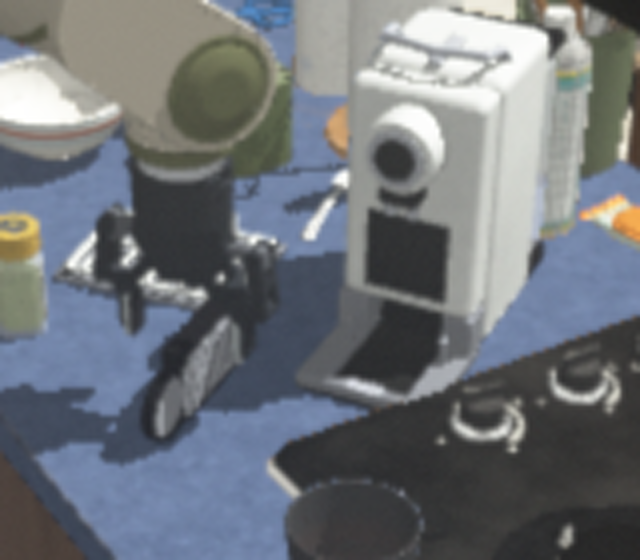

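```bash
python3 -m handwheel '[[[-1,-0.11,0.1,0,0],[-1,-0.11,0.1,0,0],[-1,-0.11,0.1,0,0],[-1,-0.11,0.1,0,0],[-1,-0.11,0.1,0,0],[-1,-0.11,0.1,0,0],[-1,-0.11,0.1,0,0],[-1,-0.11,0.1,0,0]]]'; python3 -m handwheel '[[[-1,-0.05,0.05,0,0],[-1,0,0,0,0],[-1,0,0,0.6,0],[-1,0,0,0.6,0],[-1,0,0,0.4,0],[-1,-0.5,-0.6,0.4,0],[-1,-0.5,-0.6,0.4,0],[-1,-0.5,-0.6,0.4,0],[-1,-0.3,-0.6,0,0],[-1,0,0,0,0]]]';  python3 - <<'E'
from rig import optics
import cv2,pickle,numpy as np
o=[]
for n,(r,c) in dict(side=(90,220),top=(160,180)).items():
    p=optics.capture(n);pickle.dump(p,open(n+"4.pkl","wb"));o.append(cv2.resize(p["img"][r:r+130,c:c+130],None,fx=3,fy=3,interpolation=2))
cv2.imwrite("pics/g4.png",np.hstack(o))
E
```

```text
time_s: 8.75
eef_pos: [408.3, 276.8, 39.7]
ee_rot: [-0.0, 0.911, 0.411, -0.0]
force: [0.1, -0.3, 0.6]
grip_width: 1.0
grip_force: 0.0
time_s: 9.75
eef_pos: [315.3, 157.0, 180.3]
ee_rot: [0.0, 0.912, 0.41, 0.0]
force: [0.9, 0.7, -0.0]
grip_width: 0.997
grip_force: 0.0
```

View pics/g4.png

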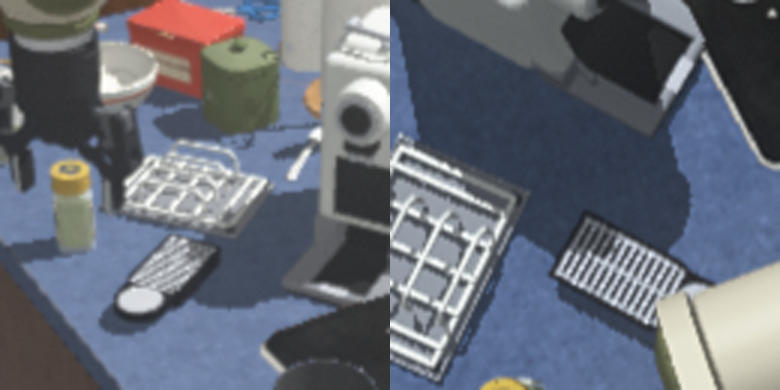

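```bash
python3 - <<'E'
from h import *
T=ld("top4");S=ld("side4")
tp=lambda x,y:(180-.33+(x-390)/3,160-.33+y/3); sp=lambda x,y:(220-.33+x/3,90-.33+y/3)
for n,p in dict(rearR=(588,212),rearL=(554,276),frontR=(692,262),frontL=(656,327)).items():print(n,onz(T,*tp(*p),24).round(1)[:2])
for n,p in dict(disc=(141,299),rearR=(218,246),rearL=(172,237),tip=(116,306)).items():print("S",n,onz(S,*sp(*p),24).round(1)[:2])
# disc by mask, side: bright low saturation blob near (267,189)
hsv=cv2.cvtColor(S["img"],cv2.COLOR_BGR2HSV);m=((hsv[...,2]>150)&(hsv[...,1]<60)).astype(np.uint8);m[:, :255]=0;m[:,275:]=0;m[:184]=0;m[197:]=0
n,l,st,ce=cv2.connectedComponentsWithStats(m);k=1+np.argmax(st[1:,4]);print(st[k],ce[k],onz(S,*ce[k],24).round(1))
E
```

```text
rearR [486.1 293.2]
rearL [440.8 331. ]
frontR [425.6 218.8]
frontL [380.8 258.7]
S disc [387.2 221.7]
S rearR [488.3 296.2]
S rearL [444.1 327.3]
S tip [360.2 216.6]
[259 184  16  10 120] [266.975      188.56666667] [389.  225.5  24. ]
```

```bash
python3 -m handwheel '[[[-1,0.35,0.31,0,0.1],[-1,0.35,0.31,0,0.1],[-1,0.35,0.31,0,0],[-1,0.37,0.31,-0.4,0],[-1,0,0,-0.6,0],[-1,0,0,-0.6,0],[-1,0,0,-0.6,0],[-1,0,0,-0.6,0],[-1,0,0,-0.4,0],[-1,0,0,0,0]]]';python3 -m handwheel '[[[-1,0,0,-0.15,0],[-1,0,0,-0.1,0],[-1,0,0,0,0]]]'
```

```text
time_s: 10.85
eef_pos: [386.1, 221.2, 17.2]
ee_rot: [-0.001, 0.905, 0.424, -0.003]
force: [-0.2, -0.5, -0.6]
grip_width: 0.999
grip_force: 0.0
time_s: 11.15
eef_pos: [387.5, 221.1, 7.3]
ee_rot: [0.0, 0.906, 0.424, 0.0]
force: [0.4, -0.1, -0.4]
grip_width: 1.0
grip_force: 0.0
```

```bash
python3 -m handwheel '[[[-1,-0.04,-0.05,-0.08,0],[-1,0,0,0,0],[1,0,0,0,0],[1,0,0,0,0],[1,0,0,0,0],[1,0,0,0,0],[1,0,0,0,0],[1,0,0,0,0]]]' 60
```

```text
time_s: 11.95
eef_pos: [385.4, 218.4, 3.7]
ee_rot: [0.0, 0.906, 0.424, 0.0]
force: [-2.4, -0.6, 5.5]
grip_width: 0.634
grip_force: 62.5
```

```bash
python3 -m handwheel '[[[1,0,0,0,0],[1,0,0,0.2,0],[1,0,0,0.3,0],[1,0,0,0.2,0],[1,0,0,0,0]]]' 110;python3 -m handwheel '[[[1,0.3,-0.25,0,-0.1],[1,0.3,-0.25,0,-0.1],[1,0.3,-0.25,0,-0.1],[1,0.3,-0.25,0,0],[1,0.3,-0.25,0,0],[1,0.3,-0.25,0,0],[1,0.3,-0.18,0,0],[1,0.3,0,0,0],[1,0.3,0,0,0],[1,0,0,0,0]]]'
python3 - <<'E'
from rig import optics
import cv2,pickle,numpy as np
o=[]
for n,(r,c) in dict(side=(120,280),top=(120,200)).items():
    p=optics.capture(n);pickle.dump(p,open(n+"5.pkl","wb"));i=cv2.resize(p["img"][r:r+95,c:c+95],None,fx=4.2,fy=4.2,interpolation=2);o.append((255*(i/255.)**.6).astype(np.uint8))
cv2.imwrite("pics/g5.png",np.hstack(o))
E
```

```text
time_s: 12.45
eef_pos: [386.0, 218.6, 39.5]
ee_rot: [0.0, 0.906, 0.424, 0.001]
force: [0.1, -0.1, -3.0]
grip_width: 0.618
grip_force: 115.6
time_s: 13.45
eef_pos: [521.7, 133.9, 38.0]
ee_rot: [0.0, 0.914, 0.405, 0.0]
force: [-0.7, -0.2, -1.5]
grip_width: 0.62
grip_force: 115.8
```

View pics/g5.png

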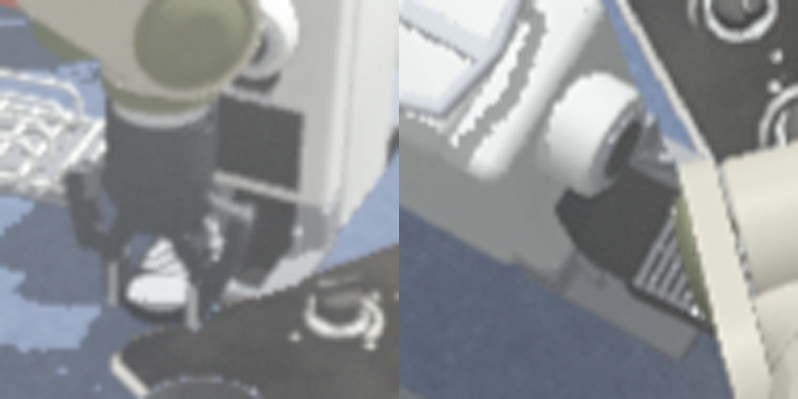

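```bash
python3 - <<'E'
from h import *
T=ld("top5");S=ld("side5")
tp=lambda x,y:(200-.4+(x-399)/4.2,120-.4+y/4.2)
for z in(54,58,62): print(z,[onz(T,*tp(*p),z).round(1)[:2].tolist() for p in((628,286),(700,324),(672,212))])
print("foot",[onz(T,*tp(*p),14).round(1)[:2].tolist() for p in((686,357),(580,297))])
sp=lambda x,y:(280-.4+x/4.2,120-.4+y/4.2)
# disc mask in side: bright blob near nose
hsv=cv2.cvtColor(S["img"],cv2.COLOR_BGR2HSV);m=((hsv[...,2]>140)&(hsv[...,1]<60)).astype(np.uint8)
k=np.zeros_like(m);k[176:196,305:330]=m[176:196,305:330]
n,l,st,ce=cv2.connectedComponentsWithStats(k);print(st[1:].tolist(),ce[1:].round(1).tolist())
for z in(54,58,62):print("disc",onz(S,*sp(155,290),z).round(1))
E
```

```text
54 [[579.4, 248.1], [547.2, 212.0], [617.3, 213.5]]
58 [[578.3, 247.8], [546.3, 211.8], [616.1, 213.3]]
62 [[577.3, 247.5], [545.3, 211.6], [614.9, 213.2]]
foot [[539.0, 226.3], [590.3, 280.8]]
[[311, 177, 14, 15, 135]] [[317.9, 185.8]]
disc [523.8 143.   54. ]
disc [522.1 137.6  58. ]
disc [520.4 132.3  62. ]
```

```bash
python3 -m handwheel '[[[1,0.06,-0.06,-0.1,0],[1,0.07,-0.06,-0.1,0],[1,0,0,-0.1,0],[1,0,0,0,0],[1,0,0,0,0]]]'; python3 -m handwheel '[[[1,0.07,0.08,0,0],[1,0.07,0.08,0,0],[1,0.07,0.08,0,0],[1,0,0,0,0]]]'
```

```text
time_s: 14.05
eef_pos: [526.7, 128.4, 23.1]
ee_rot: [-0.0, 0.914, 0.405, -0.0]
force: [-0.2, 0.5, -2.1]
grip_width: 0.616
grip_force: 115.8
time_s: 14.45
eef_pos: [537.8, 141.0, 23.4]
ee_rot: [0.0, 0.914, 0.405, 0.0]
force: [-0.7, 0.4, -2.3]
grip_width: 0.618
grip_force: 115.8
```

```bash
python3 -m handwheel '[[[1,0.085,0.065,0,0],[1,0.075,0.07,0,0],[1,0,0,0,0]]]'; python3 -m handwheel '[[[1,0.07,0.075,0,0],[1,0.07,0.075,0,0],[1,0,0,0,0]]]'; python3 -m handwheel '[[[1,0.07,0.075,0,0],[1,0.07,0.075,0,0],[1,0,0,0,0]]]'
```

```text
time_s: 14.75
eef_pos: [545.9, 147.5, 23.4]
ee_rot: [0.0, 0.914, 0.405, 0.0]
force: [0.3, 1.2, -2.1]
grip_width: 0.617
grip_force: 115.8
time_s: 15.05
eef_pos: [552.8, 155.1, 23.3]
ee_rot: [0.0, 0.914, 0.405, 0.0]
force: [0.2, -0.6, -2.2]
grip_width: 0.619
grip_force: 115.8
time_s: 15.35
eef_pos: [559.8, 162.6, 23.3]
ee_rot: [0.0, 0.914, 0.405, 0.0]
force: [1.0, 0.1, -2.9]
grip_width: 0.619
grip_force: 115.8
```

```bash
python3 -m handwheel '[[[1,0.07,0.075,0,0],[1,0.07,0.075,0,0],[1,0,0,0,0]]]'; python3 -m handwheel '[[[1,0.05,0.055,0,0],[1,0.025,0.03,0,0],[1,0,0,0,0]]]'; python3 -m handwheel '[[[1,0.025,0.03,0,0],[1,0,0,0,0]]]'
```

```text
time_s: 15.65
eef_pos: [566.8, 170.1, 23.3]
ee_rot: [0.0, 0.914, 0.405, 0.0]
force: [-0.3, -0.1, -1.0]
grip_width: 0.617
grip_force: 115.8
time_s: 15.95
eef_pos: [570.3, 174.0, 23.3]
ee_rot: [0.0, 0.914, 0.405, 0.0]
force: [0.9, -0.3, -2.9]
grip_width: 0.617
grip_force: 115.8
time_s: 16.15
eef_pos: [571.5, 175.4, 23.3]
ee_rot: [0.0, 0.914, 0.405, 0.0]
force: [1.2, -0.6, -2.7]
grip_width: 0.624
grip_force: 115.8
```

```bash
for i in 1; do python3 -m handwheel '[[[1,0.027,0.03,0,0],[1,0,0,0,0]]]'; python3 -m handwheel '[[[1,0.027,0.03,0,0],[1,0,0,0,0]]]';python3 -m handwheel '[[[1,0.027,0.03,0,0],[1,0,0,0,0]]]'; done
```

```text
time_s: 16.35
eef_pos: [571.7, 176.0, 22.8]
ee_rot: [0.0, 0.914, 0.405, -0.002]
force: [-3.4, -6.7, -2.2]
grip_width: 0.621
grip_force: 115.9
time_s: 16.55
eef_pos: [571.6, 176.3, 22.1]
ee_rot: [0.0, 0.914, 0.405, -0.004]
force: [-10.1, -13.6, 0.3]
grip_width: 0.623
grip_force: 116.1
time_s: 16.75
eef_pos: [571.4, 176.6, 21.4]
ee_rot: [0.0, 0.915, 0.404, -0.007]
force: [-17.0, -21.8, 1.3]
grip_width: 0.622
grip_force: 116.4
```

```bash
python3 -m handwheel '[[[1,-0.1,-0.11,0,0],[1,0,0,0,0],[1,0,0,-0.1,0],[1,0,0,0,0]]]'; python3 -m handwheel '[[[1,0,0,-0.05,0],[1,0,0,0,0]]]'; python3 -m handwheel '[[[1,0,0,-0.05,0],[1,0,0,0,0]]]'
```

```text
time_s: 17.15
eef_pos: [570.8, 174.7, 17.9]
ee_rot: [-0.0, 0.914, 0.405, 0.0]
force: [1.3, 0.2, -2.5]
grip_width: 0.619
grip_force: 115.8
time_s: 17.35
eef_pos: [570.7, 174.6, 15.6]
ee_rot: [-0.0, 0.914, 0.405, 0.0]
force: [2.9, 0.8, -1.3]
grip_width: 0.623
grip_force: 115.9
time_s: 17.55
eef_pos: [570.6, 174.6, 13.2]
ee_rot: [-0.0, 0.914, 0.405, 0.0]
force: [2.9, 0.6, -3.1]
grip_width: 0.622
grip_force: 115.9
```

```bash
python3 -m handwheel '[[[1,0,0,-0.05,0],[1,0,0,0,0]]]'; python3 -m handwheel '[[[1,0,0,-0.03,0],[1,0,0,0,0]]]'; python3 -m handwheel '[[[1,0,0,-0.02,0],[1,0,0,0,0]]]'
```

```text
time_s: 17.75
eef_pos: [570.8, 174.6, 11.3]
ee_rot: [0.0, 0.914, 0.405, 0.001]
force: [0.4, 1.0, 3.6]
grip_width: 0.619
grip_force: 119.4
time_s: 17.95
eef_pos: [570.9, 174.5, 11.1]
ee_rot: [0.0, 0.914, 0.405, 0.001]
force: [-5.4, -0.1, 16.3]
grip_width: 0.619
grip_force: 128.2
time_s: 18.15
eef_pos: [570.9, 174.5, 11.1]
ee_rot: [0.001, 0.914, 0.405, 0.001]
force: [-9.0, -0.4, 24.4]
grip_width: 0.621
grip_force: 133.5
```

```bash
python3 -m handwheel '[[[1,0,0,0.04,0],[1,0,0,0,0],[0,0,0,0,0],[-0.3,0,0,0,0],[-0.3,0,0,0,0],[-1,0,0,0,0],[-1,0,0,0,0],[-1,0,0,0,0],[-1,0,0,0,0]]]'; python3 -m handwheel '[[[-1,-0.02,-0.02,0.4,0],[-1,-0.02,-0.02,0.5,0],[-1,-0.3,-0.35,0.3,0],[-1,-0.6,-0.3,0.4,0],[-1,-0.6,-0.2,0.4,0],[-1,-0.6,0,0.4,0],[-1,-0.6,0.6,0,0],[-1,-0.5,0.8,0,0],[-1,-0.3,0.9,0,0],[-1,0,0.9,0,0]]]'
python3 - <<'E'
from rig import optics
from h import *
for n in("side","top"):
    p=optics.capture(n);pickle.dump(p,open(n+"6.pkl","wb"))
T=ld("top6");S=ld("side6")
# predicted tray points for home, tray at pan centre z 17: grille z=29
c=np.array([571.0,174.6])+76*np.array([.67,.742]);print("pan centre est",c)
for nm,C in(("top",T),("side",S)):
    d=proj(C,[*(c-75*np.array([.67,.742])),29]);print(nm,"disc pred",d.round(1))
    hsv=cv2.cvtColor(C["img"],cv2.COLOR_BGR2HSV);m=((hsv[...,2]>140)&(hsv[...,1]<60)).astype(np.uint8)
    k=np.zeros_like(m);u,v=d.astype(int);k[v-14:v+15,u-14:u+15]=m[v-14:v+15,u-14:u+15]
    n,l,st,ce=cv2.connectedComponentsWithStats(k)
    for i in range(1,n):
        if st[i,4]>20:print(st[i].tolist(),ce[i].round(1),onz(C,*ce[i],29).round(1))
E
```

```text
time_s: 19.05
eef_pos: [570.1, 174.3, 10.0]
ee_rot: [-0.0, 0.914, 0.405, -0.0]
force: [-0.0, -0.2, 0.1]
grip_width: 1.003
grip_force: 0.0
time_s: 20.05
eef_pos: [391.6, 291.3, 130.7]
ee_rot: [0.0, 0.914, 0.405, -0.0]
force: [1.4, -0.7, -0.4]
grip_width: 0.995
grip_force: 0.0
pan centre est [621.92  230.992]
top disc pred [284.4 186.4]
[270, 172, 23, 23, 325] [281.  184.3] [579.  182.4  29. ]
side disc pred [328.1 186.9]
[322, 177, 21, 14, 178] [331.8 184. ] [587.7 187.4  29. ]
```

```bash
python3 - <<'E'
from h import *
C={n:ld(n+"6") for n in("top","side")}
X=np.array([.67,.742]);c=np.array([621.9,231.])
for nm in C:
  d=proj(C[nm],[*(c-75*X),29]);hsv=cv2.cvtColor(C[nm]["img"],cv2.COLOR_BGR2HSV)
  for th in(150,175,195):
    m=((hsv[...,2]>th)&(hsv[...,1]<60)).astype(np.uint8);k=np.zeros_like(m);u,v=d.astype(int);k[v-14:v+15,u-14:u+15]=m[v-14:v+15,u-14:u+15]
    for op in(0,1):
      q=cv2.morphologyEx(k,cv2.MORPH_OPEN,np.ones((3,3))) if op else k
      n,l,st,ce=cv2.connectedComponentsWithStats(q,connectivity=4)
      print(nm,th,op,[(st[i].tolist(),ce[i].round(1).tolist(),onz(C[nm],*ce[i],29).round(1)[:2].tolist()) for i in range(1,n) if st[i,4]>15])
E
```

```text
top 150 0 [([270, 172, 7, 12, 21], [272.5, 177.7], [600.7, 199.6]), ([270, 173, 23, 22, 279], [282.1, 185.3], [575.6, 180.2])]
top 150 1 [([275, 178, 17, 17, 247], [283.0, 185.9], [573.8, 178.4])]
top 175 0 [([275, 178, 17, 17, 240], [283.0, 186.0], [573.5, 178.4]), ([270, 179, 6, 11, 17], [272.5, 183.8], [585.1, 202.9])]
top 175 1 [([275, 178, 17, 17, 240], [283.0, 186.0], [573.5, 178.4])]
top 195 0 [([275, 178, 17, 16, 223], [283.1, 185.5], [574.6, 178.0])]
top 195 1 [([275, 178, 17, 16, 223], [283.1, 185.5], [574.6, 178.0])]
side 150 0 [([322, 178, 21, 13, 169], [331.6, 184.2], [586.9, 186.5])]
side 150 1 [([322, 179, 15, 12, 128], [329.9, 185.4], [579.8, 181.7])]
side 175 0 [([322, 179, 16, 12, 112], [329.9, 185.7], [579.3, 180.2])]
side 175 1 [([323, 181, 14, 10, 102], [329.6, 186.2], [577.4, 178.0])]
side 195 0 [([323, 180, 14, 11, 91], [329.4, 186.3], [576.7, 177.3])]
side 195 1 [([323, 184, 13, 7, 80], [329.1, 186.9], [574.6, 174.7])]
```

```bash
python3 - <<'E'
from h import *
C={n:ld(n+"6") for n in("top","side")}
print("disc",tri(C["top"],(283,186),C["side"],(329.7,186)).round(1))
T0,S0=ld("top0"),ld("side0")
tp=lambda x,y:(225-.4+x/6,130-.4+y/6); sp=lambda x,y:(308-.4+(x-425)/6,155-.4+y/6)
for n,a,b in(("FL",(250,447),(463,180)),("pFL",(265,386),(520,175)),("pFR",(336,260),(628,200))):print(n,tri(T0,tp(*a),S0,sp(*b)).round(1))
# grille extent in top: bright-slot mask inside the pan area -> rotated box
c=np.array([622.,231.]);X=np.array([.67,.742]);Y=np.array([-.742,.67])
# intensity profile along tray axis in top view (z=29), averaged over +-20 mm across
g=cv2.cvtColor(C["top"]["img"],6).astype(np.float32);g0=cv2.cvtColor(T0["img"],6).astype(np.float32)
for off in(-10,0,15):
  row=[]
  for x in range(-112,-20,4):
    p=proj(C["top"],[*(c+x*X+off*Y),29]);row.append(int(cv2.getRectSubPix(g,(1,1),tuple(map(float,p)))[0,0]))
  print(off,row)
E
```

```text
disc [575.5 178.2  29.1]
FL [542.8 230.6   6.2]
pFL [568.1 218.2  12.2]
pFR [614.3 176.8  15.1]
-10 [38, 37, 36, 36, 43, 128, 196, 196, 198, 199, 198, 196, 197, 199, 204, 159, 82, 173, 130, 157, 130, 137, 147]
0 [36, 35, 39, 60, 71, 185, 197, 195, 195, 197, 196, 195, 195, 197, 200, 197, 149, 186, 168, 164, 165, 164, 158]
15 [143, 76, 57, 54, 37, 60, 176, 193, 194, 195, 194, 192, 194, 197, 184, 95, 135, 141, 161, 101, 79, 55, 87]
```

```bash
python3 -c "
from rig import ctrl
print(ctrl.finish_job())"
```

```text
the job is handed in; nothing more can be done
None
```

I laid the tray flat on the worktop, grille up, and let go. I then picked it up by the nose, slid it into the machine's pocket and released it, and handed the job in at about 20 s. The last camera check put it within about 1.5 mm of the pocket's centre at the right height; no verdict was shown, and I planned the moves clear of the mug and jars but didn't re-measure them.

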